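# Pack the overhauled pinion shaft in its case

## Task

Pack the steel pinion shaft in the grey transport case. Raise the case's lid by its bar until the folding stay locks and holds it open by itself, lay the shaft level in the cradle (either way round), then slide the retainer block along its track until the shaft is held snug against the end stop, with no end play to speak of. Then fold the stay at its knee so that the lid comes down fully shut, and leave the other loose things on the bench where they are.

Things in the scene. Friction and masses are not known exactly. Their poses are not given: they have to be found in the camera images.
- case: Grey sheet-metal case screwed to the bench, open on top, 200 (its x) by 280 (its y) by 90 mm high, walls 5 mm, inner deck 16 mm above the bench. Origin at the centre of its underside; x points from the bar side to the hinge side, y along the hinge, z up. Clear lid hinged along the rim at x=+100 mm. The stay is outside the +y end wall; retainer, cradle and end stop lie on the line x=-40 mm.
- cradle (a point): Where the middle of the shaft's axis lies when the shaft is fully home: on the cradle line, shaft against the end stop; 22 mm above the deck, 38 mm above the bench. Axes as the case's: the shaft lies along y.
- end_stop (a point): Middle of the face of the end stop, a 50 mm high block at the cradle's +y end. The cradle before it is two pairs of cheeks, 29 mm high, sloping outward from 24 to 36 mm either side of the shaft's line, at 5 to 40 mm and 100 to 125 mm before this face; between them nothing stands beside the shaft.
- shaft: Steel pinion shaft, 120 mm long, about 0.4 to 0.85 kg, lying on the bench. Origin in the middle of its length on its axis, 22 mm above what it lies on; x along its axis. From x=-60 to -30 mm a square head 44 by 44 mm, from -30 to +35 mm a round stem 22 mm in diameter (the place to grip), from +35 to +60 mm a round bearing 44 mm in diameter.
- lid (a joint): Angle of the lid, rad: 0 fully shut, about 1.385 with the stay locked, about 1.42 pulled up against the straight stay (it goes no further). Lid of 0.7 kg with a damped hinge: with the stay unlocked it sinks shut by itself in about 2 to 4 s.
- lid_handle (a point): Middle of the lid's bar: round, 14 mm thick, 140 mm long, parallel to the hinge, 50 mm clear of the lid's front edge on two rods 65 mm either side of the middle. 95 mm above the bench when shut, about 340 mm when fully raised. Fingers may straddle it from above; it can turn between them while the lid swings.
- lid_hinge (a point): Middle of the lid's hinge line, 90.5 mm above the bench; hinge line along case y. The bar moves on a circle of 250 mm radius about it, starting level towards the case's -x and going up.
- stay_knee (a joint): Angle at the knee of the folding stay, rad: 0 folded (lid shut), 2.70 with both links in line, 3.05 at its stop, past the line, locked. When the lid is raised fully and let go, a weak spring and its weight carry the knee to the stop. To unlock, pull the knee back past the line towards case -x: the lid rises about 0.03 rad, then sinks by itself when the knee is below about 2.3.
- stay_pin (a point): Point on the knee's pin, a round bar 12 mm thick sticking out at the knee to case +y (148 to 239 mm from the case's middle); this point is 65 mm outside the end wall, about 118 mm above the bench when locked. It moves on a circle of 83 mm radius about point stay_foot; pulling it towards case -x over the top of that circle folds the stay (a few N).
- stay_foot (a point): The stay's fixed lower pivot on the case's +y end wall, 55 mm above the bench. Pivot axis along case y.
- retainer (a joint): Position of the retainer along its track, m: 0 at the -y end, growing towards the cradle and end stop (case +y), up to 0.085. With the shaft seated and snug against the end stop it reads 0.075. It stays where it is left (about 2.5 N of friction).
- retainer_grip (a point): Middle of the retainer's upright grip fin, 20 mm thick (case x), 36 mm long (case y), 40 mm tall, on a 46 by 45 by 30 mm block. This point is 20 mm above the block, 20 mm under the fin's top, 66 mm above the bench; the block's face towards the shaft is 22 mm ahead of it.
- housing: Aluminium housing with a square flange and a round boss, 70 by 80 by 59 mm, not to be packed; origin 22 mm above the bench, at its middle.
- jar: Blue plastic jar, 66 mm in diameter, 85 mm tall, left of the case; origin under its centre.
- wrench: Open spanner 190 mm long lying on the bench; origin at its middle.
- screwdriver: Screwdriver 200 mm long lying on the bench; origin at its middle.
- block: Wooden block 110 by 60 by 20 mm; origin under its centre.
Not all that is in view belongs to the job. Of the things that look like the shaft, take the one that is farthest to the robot's left at the start.

How it is judged:
By the outcome, as a careful person would: the job done as asked, in the order asked, and still so for the second after the job is handed in, with the robot touching nothing.
It also fails if it takes over 72 s, if anything falls off the work surface, if the arm or the gripper's body presses on something with over 40 N, if the wrist force passes 120 N, or if a joint passes its speed limit or range.

## Robot

A 6-joint arm with a two-finger parallel gripper is mounted at the origin on the work surface. World frame = base frame: x ahead of the robot, y to its left, z up, the work surface at z = 0. Lengths are in mm, angles in rad, forces in N, time in s.
With the tool pointing down it reaches from about 300 to 775 mm from the base axis. Payload 14.6 kg.
Tool frame: the origin (TCP) lies at the very end of the fingers, on their centre line; the grasp point (between the pads) lies 19 mm behind it; z points along the fingers, x is the direction in which the jaws open and shut, and the axes are right-handed (so a half turn about z gives the same grasp; the last joint's range is limited). The gripper opens to 85 mm and grips with 20 to 120 N. Pads are 22 mm wide; open, the fingers measure 114 mm over their backs; the gripper's body (76 mm by 85 mm) begins 54 mm behind the grasp point. The pads swing forward as they close: fully open they stand 13 mm farther back than shut.
Start: joints at [-1.292, 0.3, 1.521, -0, 1.321, -0.067], TCP at [186.415, -517.435, 231.281] pointing down, gripper open.
Joint ranges: [-3.03, 3.03], [-0.79, 2.21], [0.23, 2.52], [-1.04, 4.18], [0, 3.07], [-2.55, 2.55]. Speed limits (rad/s): [2.22, 2.22, 2.57, 3.14, 3.14, 3.14].

## Interface

Orientations are given as a unit quaternion [x, y, z, w].
In Python, from bench import env gives the robot as it stands.
- The arm moves only by the tool jog_arm, never from a script. Its argument "rows" is a list of rows, each an object with "linear": the shift along the tool's x, y, z in m, a list of three; "twist": the turn, a rotation vector about the tool's x, y, z in degrees, a list of three; "claw": the opening, from -1 (shut) to 1 (fully open). A call has 1 to 5 rows; each row shifts and turns the commanded pose from where the row before left it, along the tool's axes as they then stand; what a row does not reach is not made up. A row lasts 1/12 s, in which the tool goes at most 41.7 mm and 7.16 degrees, less where a joint would pass 70% of its speed; a pose out of reach is approached as far as the arm can. A call with a gripper value outside its range is refused whole. The fingers move at their own pace and stop on an object; the grip force is fixed at half the most. Time passes only in rows, so rows that do not move let the fingers close. It gives the time, the measured TCP pose, the force and the opening at its end, in the units of the state.
- env.sense(): the state, without advancing time (a new reading comes with each control period).
- env.camera(name): name is "scene" or "top" or "wrist"; returns a dict with "color" (400x640x3 uint8, red, green, blue), "fx", "fy", "cx", "cy" (pixels), "pose" (4x4, takes a point from camera to world coordinates). Camera axes: x right, y up, looking along -z (the intrinsics and any distortion apply to the point x, -y, -z); pixel columns grow to the right and rows downward; lengths in mm; the calibration is good to about 2 mm. A picture is of the moment at which its call begins. There is no depth.
- env.job_done(): hands the job in, once; it reports no verdict.
Trained networks look in the newest picture that a camera, given by its name, has taken for a name from the list of things; names that differ only in an ending like _2 or _b are one class to them, and where a whole thing is asked for, a point or a joint stands for the part that bears it (a point fixed in the world has none). Each returns a list of dicts, best first, with "score" (0 to 1); they miss things now and then, are a little off and sometimes report something else, mostly with a low value. They report only what shows in the picture. A call takes as long as a camera call. They do not tell look-alikes from the thing itself.
- env.search_frame(camera, target): "box" ([centre column, centre row, width, height] in pixels, round what is visible of it).
- env.spot_point(camera, target): "location" ([column, row] in pixels: a listed point, or the origin of a listed thing).
The state is a dict: "time": time; "q": joint angles; "dq": joint speeds; "effort": joint torques, N m; "tcp_pos": TCP position; "ee_rot": TCP orientation; "wrist_force": force on the tool from outside, world axes, zero at the start; "ft_torque": the same for the moment, N m; "width": finger opening in mm.
Only numpy, scipy, OpenCV 4.12 (cv2) and the standard library are available. Lean on these libraries where they do the work, as an engineer would, in place of code of your own. Each camera call takes 0.05 s, during which the arm holds its last target. There are 200 camera calls.

## Working session

There is one attempt and no reset: what is moved stays moved. The work goes in short steps, Python scripts to look and compute and a tool call to move; the robot and the scene stay as the last step left them, time stands still between calls to the robot, and variables do not carry over. Pictures are saved under pics/ and viewed, about 8 in all and at most 12, crops included, and the job is handed in when it is done.

Besides the shell and the picture viewer there is one more tool, called as a command line: name --argument value ..., lists and objects as JSON in quotes. jog_arm: Moves the arm, as the interface text tells. Its arguments: {"type":"object","properties":{"rows":{"type":"array","items":{"type":"object","properties":{"linear":{"type":"array","items":{"type":"number"}},"twist":{"type":"array","items":{"type":"number"}},"claw":{"type":"number"}}}}},"required":["rows"]}

```bash
ls; mkdir -p pics; cat > h.py <<'E'
import numpy as np, cv2
from bench import env
from scipy.spatial.transform import Rotation as R
def cam(n,save=None):
    c=env.camera(n)
    if save: cv2.imwrite('pics/'+save,cv2.cvtColor(c['color'],cv2.COLOR_RGB2BGR))
    return c
def ray(c,px):
    P=np.array(c['pose']); d=np.array([(px[0]-c['cx'])/c['fx'],-(px[1]-c['cy'])/c['fy'],-1.])
    return P[:3,3],P[:3,:3]@d
def at_z(c,px,z):
    o,d=ray(c,px); return o+d*(z-o[2])/d[2]
def proj(c,p):
    P=np.array(c['pose']); q=P[:3,:3].T@(np.array(p)-P[:3,3]); return np.array([c['cx']+c['fx']*q[0]/-q[2],c['cy']+c['fy']*q[1]/q[2]])
def tri(c1,p1,c2,p2):
    o1,d1=ray(c1,p1);o2,d2=ray(c2,p2);d1/=np.linalg.norm(d1);d2/=np.linalg.norm(d2)
    s=np.linalg.lstsq(np.array([d1,-d2]).T,o2-o1,rcond=None)[0]
    a,b=o1+d1*s[0],o2+d2*s[1]; return (a+b)/2,np.linalg.norm(a-b)
E
python3 - <<'E'
from h import *
s=env.sense(); print({k:np.round(v,3) for k,v in s.items()})
C={n:cam(n,n+'0.png') for n in('top','scene')}
print({k:v for k,v in C['top'].items() if k not in('color','pose')}, np.round(C['top']['pose'],2).tolist(), np.round(C['scene']['pose'],2).tolist())
Z=dict(cradle=38,end_stop=None,lid_handle=95,lid_hinge=90.5,stay_pin=None,stay_foot=55,retainer_grip=66,shaft=22,housing=22,jar=0,wrench=5,screwdriver=10,block=0,case=0)
for t,z in Z.items():
    r={n:env.spot_point(n,t)[:4] for n in C}
    for n in C:
        print(t,n,[(round(float(k['score']),2),np.round(k['location']).tolist(),np.round(at_z(C[n],k['location'],z)).tolist() if z is not None else '') for k in r[n]])
    if r['top'] and r['scene']:
        p,e=tri(C['top'],r['top'][0]['location'],C['scene'],r['scene'][0]['location']);print('   tri',np.round(p),round(e,1))
im=np.vstack([cv2.imread('pics/top0.png'),cv2.imread('pics/scene0.png')]); cv2.imwrite('pics/both0.png',cv2.resize(im,None,fx=.75,fy=.75,interpolation=cv2.INTER_AREA))
E
```

```text
pics
{'time': np.float64(0.0), 'q': array([-1.292,  0.301,  1.522,  0.   ,  1.321, -0.067]), 'dq': array([-0.001,  0.002, -0.001, -0.002, -0.002, -0.   ]), 'effort': array([ 2.0000e-03, -5.4349e+01, -3.6179e+01, -0.0000e+00,  4.0000e-03,
       -0.0000e+00]), 'tcp_pos': array([ 186.36 , -517.209,  230.693]), 'ee_rot': array([ 0.818, -0.575, -0.   , -0.   ]), 'wrist_force': array([-0.675, -0.42 , -0.533]), 'ft_torque': array([ 0.006, -0.024,  0.011]), 'width': np.float64(85.389)}
{'fx': 430.8678578967394, 'fy': 430.8678578967394, 'cx': 317.47746058799345, 'cy': 191.2651384903886} [[0.03, 0.99, -0.13, 339.57], [-1.0, 0.03, 0.01, -93.77], [0.01, 0.13, 0.99, 1434.34], [0.0, 0.0, 0.0, 1.0]] [[-0.8, -0.35, 0.48, 1242.59], [0.6, -0.47, 0.65, 900.77], [0.0, 0.81, 0.59, 1004.37], [0.0, 0.0, 0.0, 1.0]]
cradle top []
cradle scene []
end_stop top [(0.65, [269.0, 181.0], ''), (0.31, [159.0, 150.0], '')]
end_stop scene [(0.81, [324.0, 248.0], '')]
   tri [567.  44.  39.] 22.9
lid_handle top [(0.64, [308.0, 215.0], [444.0, -81.0, 95.0])]
lid_handle scene [(0.75, [340.0, 200.0], [444.0, -57.0, 95.0]
[... 1309 characters left out ...]
 [653. 330.   2.] 3.4
wrench top [(0.58, [406.0, 153.0], [671.0, -404.0, 5.0])]
wrench scene [(0.58, [222.0, 199.0], [675.0, -391.0, 5.0])]
   tri [ 671. -404.   -4.] 3.8
screwdriver top [(0.69, [209.0, 261.0], [293.0, 239.0, 10.0]), (0.6, [307.0, 215.0], [451.0, -75.0, 10.0])]
screwdriver scene [(0.82, [443.0, 261.0], [318.0, 257.0, 10.0])]
   tri [294. 243. -14.] 3.8
block top [(0.71, [160.0, 150.0], [658.0, 430.0, 0.0])]
block scene [(0.79, [402.0, 367.0], [653.0, 437.0, 0.0])]
   tri [655. 433.  -2.] 8.7
case top [(0.77, [311.0, 172.0], [598.0, -84.0, 0.0]), (0.58, [161.0, 150.0], [660.0, 425.0, 0.0])]
case scene [(0.87, [298.0, 242.0], [594.0, -69.0, -0.0])]
   tri [595. -80.  -6.] 12.7
```

View pics/both0.png

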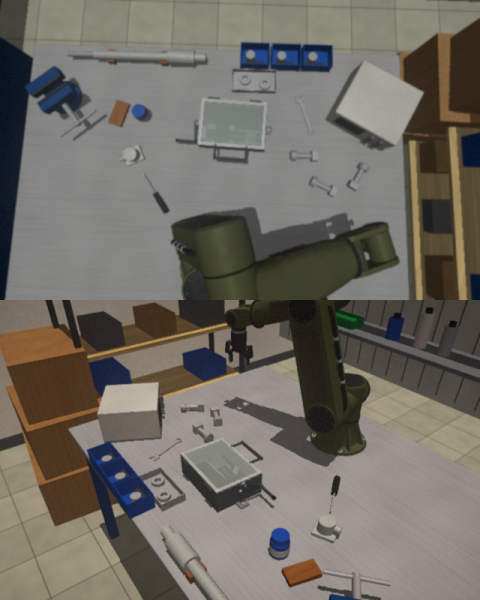

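The picture shows the case shut near (600,-80), its bar facing the robot and the stay pin on its left side. Three look-alike shafts lie to the right. The leftmost is at about (495,-398), at top pixel (404,204).

```bash
python3 - <<'E'
import cv2,numpy as np
im=cv2.imread('pics/top0.png')[115:275,225:445]
cv2.imwrite('pics/crop1.png',cv2.resize(im,None,fx=3.6,fy=3.6,interpolation=cv2.INTER_CUBIC))
E
```

```text
(no output)
```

View pics/crop1.png

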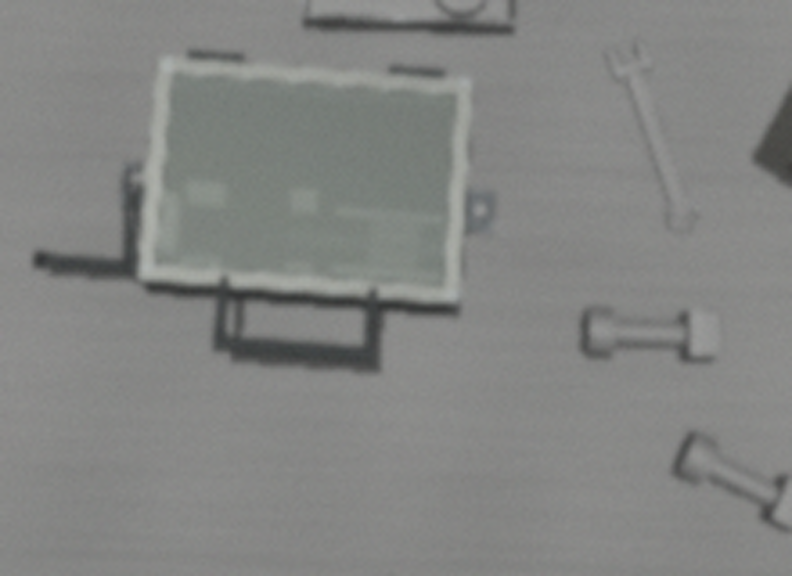

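The lid corners in the crop are at (160,58), (470,80), (458,303) and (140,280). Light patches in the case at (205,193) and (305,200) match two cheeks 90 mm apart. Next I fit the case pose.

```bash
cat >> h.py <<'E'
import json,os
def case(): return json.load(open('case.json'))  # x,y,yaw(rad)
def c2w(p):
    x,y,a=case(); c,s=np.cos(a),np.sin(a); return np.array([x+c*p[0]-s*p[1],y+s*p[0]+c*p[1],p[2]])
def w2c(p):
    x,y,a=case(); c,s=np.cos(a),np.sin(a); d=np.array(p)-[x,y,0]; return np.array([c*d[0]+s*d[1],-s*d[0]+c*d[1],p[2]])
def delta(tgt,ang=None):
    """tool-axes shift (mm) after turning to ang (deg, tool-down), and turn about tool z"""
    s=env.sense(); M=R.from_quat(s['ee_rot']).as_matrix(); a=np.degrees(np.arctan2(M[1,0],M[0,0]))
    ang=a if ang is None else ang; tw=-(ang-a); c,n=np.cos(np.radians(ang)),np.sin(np.radians(ang))
    d=np.array(tgt)-s['tcp_pos']; return np.round([c*d[0]+n*d[1],n*d[0]-c*d[1],-d[2]],1),round(tw,1),np.round(s['tcp_pos'],1),round(a,2)
E
python3 - <<'E'
from h import *
from scipy.optimize import least_squares
c=cam('top')
px=[(225+u/3.6,115+v/3.6) for u,v in[(160,58),(470,80),(458,303),(140,280)]]
W=np.array([at_z(c,p,92)[:2] for p in px]);print(W.round())
L=np.array([(100,140),(100,-140),(-100,-140),(-100,140)])
f=lambda v:(L@np.array([[np.cos(v[2]),np.sin(v[2])],[-np.sin(v[2]),np.cos(v[2])]])+v[:2]-W).ravel()
r=least_squares(f,[597,-80,-.07]);print(r.x,r.fun.round(1));json.dump(r.x.tolist(),open('case.json','w'))
a=np.degrees(r.x[2])
print('handle',c2w([-150,0,95]),'hinge',c2w([100,0,90]))
for n,u,v,z in[('cheekA',205,193,45),('cheekB',305,200,45),('barmid',300,352,95),('pinend',40,262,60),('shaftmid',650,334,22),('foot?',133,175,55)]:
    p=at_z(c,(225+u/3.6,115+v/3.6),z);print(n,p.round(),w2c(p).round())
print(delta(c2w([-150,0,170]),a))
E
```

```text
[[ 711.   52.]
 [ 699. -224.]
 [ 499. -217.]
 [ 511.   61.]]
[ 6.04973751e+02 -8.22965925e+01 -4.28645381e-02] [ 0.2  1.7 -0.  -2.   0.1 -0.9 -0.3  1.2]
handle [455.11153275 -75.86888053  95.        ] hinge [704.88189684 -86.58173379  90.        ]
cheekA [599.  11.  45.] [-10.  93.  45.]
cheekB [595. -81.  45.] [-10.   1.  45.]
barmid [452. -81.  95.] [-153.   -5.   95.]
pinend [529. 154.  60.] [-86. 233.  60.]
shaftmid [ 484. -400.   22.] [-108. -323.   22.]
foot? [612.  75.  55.] [ -0. 158.  55.]
(array([ 249.5, -452.7,   61.3]), np.float64(-67.7), array([ 186.4, -517.4,  231.3]), np.float64(-70.19))
```

jog_arm --rows '[{"linear": [0,0,0],"twist": [0,0,-6.8],"claw": 1},{"linear": [0,0,0],"twist": [0,0,-6.8],"claw": 1},{"linear": [0,0,0],"twist": [0,0,-6.8],"claw": 1},{"linear": [0,0,0],"twist": [0,0,-6.8],"claw": 1},{"linear": [0,0,0],"twist": [0,0,-6.8],"claw": 1}]'

```text
time: 1.97
tcp_pos: [186.4, -517.4, 231.3]
ee_rot: [0.951, -0.308, 0.0, 0.0]
wrist_force: [-0.2, -0.5, -0.2]
width: 85.5
```

jog_arm --rows '[{"linear": [0,0,0],"twist": [0,0,-6.8],"claw": 1},{"linear": [0,0,0],"twist": [0,0,-6.8],"claw": 1},{"linear": [0,0,0],"twist": [0,0,-6.8],"claw": 1},{"linear": [0,0,0],"twist": [0,0,-6.8],"claw": 1},{"linear": [0,0,0],"twist": [0,0,-6.5],"claw": 1}]'

```text
time: 2.38
tcp_pos: [186.4, -517.4, 231.3]
ee_rot: [1.0, -0.019, -0.0, -0.0]
wrist_force: [0.6, 0.2, 0.5]
width: 85.1
```

jog_arm --rows '[{"linear": [0.018,-0.035,0.0],"twist": [0,0,0],"claw": 1},{"linear": [0.018,-0.035,0.0],"twist": [0,0,0],"claw": 1},{"linear": [0.018,-0.035,0.0],"twist": [0,0,0],"claw": 1},{"linear": [0.018,-0.035,0.0],"twist": [0,0,0],"claw": 1},{"linear": [0.018,-0.035,0.0],"twist": [0,0,0],"claw": 1}]'

```text
time: 2.8
tcp_pos: [284.4, -344.8, 231.3]
ee_rot: [1.0, -0.022, 0.0, 0.0]
wrist_force: [-0.1, -0.2, 0.8]
width: 85.3
```

jog_arm --rows '[{"linear": [0.018,-0.035,0.0],"twist": [0,0,0],"claw": 1},{"linear": [0.018,-0.035,0.0],"twist": [0,0,0],"claw": 1},{"linear": [0.018,-0.035,0.0],"twist": [0,0,0],"claw": 1},{"linear": [0.018,-0.035,0.0],"twist": [0,0,0],"claw": 1},{"linear": [0.018,-0.035,0.0],"twist": [0,0,0],"claw": 1}]'

```text
time: 3.22
tcp_pos: [382.0, -173.8, 231.6]
ee_rot: [1.0, -0.022, 0.0, 0.0]
wrist_force: [1.1, -0.3, -0.9]
width: 85.4
```

jog_arm --rows '[{"linear": [0.018,-0.035,0.0],"twist": [0,0,0],"claw": 1},{"linear": [0.018,-0.035,0.0],"twist": [0,0,0],"claw": 1},{"linear": [0.018,-0.033,0.0],"twist": [0,0,0],"claw": 1}]'

```text
time: 3.47
tcp_pos: [440.4, -72.9, 231.6]
ee_rot: [1.0, -0.022, 0.0, 0.0]
wrist_force: [0.6, -1.1, 0.6]
width: 85.1
```

```bash
python3 - <<'E'
from h import *
a=np.degrees(case()[2]); c=cam('wrist','w1.png')
for k in env.spot_point('wrist','lid_handle')[:3]: p=at_z(c,k['location'],95);print(k['score'],k['location'],p,w2c(p))
print(delta(c2w([-150,0,95]),a))
E
```

```text
0.82 [331.8, 186.6] [452.80250092 -74.11471673  95.        ] [-152.38207928    1.65360725   95.        ]
(array([ 13.9,   4. , 136.3]), np.float64(0.2), array([441.4, -71.3, 231.3]), np.float64(-2.21))
```

View pics/w1.png

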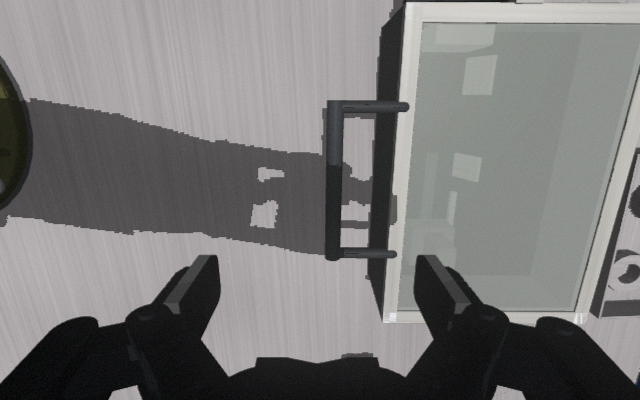

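The bar is at column 334, rows 100 to 260, which agrees with the case fit. The jaws line up with case x.

jog_arm --rows '[{"linear": [0.013,0.003,0.01],"twist": [0,0,0.2],"claw": 0},{"linear": [0,0,0.025],"twist": [0,0,0],"claw": 0},{"linear": [0,0,0.025],"twist": [0,0,0],"claw": 0},{"linear": [0,0,0.025],"twist": [0,0,0],"claw": 0},{"linear": [0,0,0.02],"twist": [0,0,0],"claw": 0}]'

```text
time: 3.98
tcp_pos: [452.0, -79.0, 124.6]
ee_rot: [1.0, -0.024, -0.001, -0.0]
wrist_force: [1.4, 0.2, -0.7]
width: 42.7
```

jog_arm --rows '[{"linear": [0,0,0.02],"twist": [0,0,0],"claw": 0},{"linear": [0,0,0.02],"twist": [0,0,0],"claw": 0},{"linear": [0,0,0.01],"twist": [0,0,0],"claw": 0},{"linear": [0,0,0],"twist": [0,0,0],"claw": -1},{"linear": [0,0,0],"twist": [0,0,0],"claw": -1}]'

```text
time: 4.4
tcp_pos: [452.8, -78.9, 76.7]
ee_rot: [1.0, -0.024, -0.0, -0.0]
wrist_force: [0.4, 0.2, -0.4]
width: 19.6
```

jog_arm --rows '[{"linear": [0,0,0],"twist": [0,0,0],"claw": -1},{"linear": [0,0,0],"twist": [0,0,0],"claw": -1}]'

```text
time: 4.57
tcp_pos: [454.8, -79.0, 78.1]
ee_rot: [1.0, -0.024, 0.003, 0.0]
wrist_force: [10.7, -0.2, -4.1]
width: 12.2
```

jog_arm --rows '[{"linear": [0.002,0,-0.025],"twist": [0,0,0],"claw": -1},{"linear": [0.004,0,-0.025],"twist": [0,0,0],"claw": -1},{"linear": [0.0066,0,-0.024],"twist": [0,0,0],"claw": -1},{"linear": [0.009,0,-0.0233],"twist": [0,0,0],"claw": -1},{"linear": [0.0113,0,-0.0223],"twist": [0,0,0],"claw": -1}]'

```text
time: 4.98
tcp_pos: [487.5, -80.4, 198.6]
ee_rot: [1.0, -0.023, 0.003, 0.001]
wrist_force: [36.2, -5.8, -30.8]
width: 11.8
```

jog_arm --rows '[{"linear": [0.0134,0,-0.0211],"twist": [0,0,0],"claw": -1},{"linear": [0.0155,0,-0.0196],"twist": [0,0,0],"claw": -1},{"linear": [0.0174,0,-0.018],"twist": [0,0,0],"claw": -1},{"linear": [0.0191,0,-0.0162],"twist": [0,0,0],"claw": -1},{"linear": [0.0206,0,-0.0142],"twist": [0,0,0],"claw": -1}]'

```text
time: 5.4
tcp_pos: [570.9, -84.5, 288.5]
ee_rot: [1.0, -0.024, -0.0, 0.001]
wrist_force: [-7.2, -2.2, -0.4]
width: 11.7
```

jog_arm --rows '[{"linear": [0.0219,0,-0.0121],"twist": [0,0,0],"claw": -1},{"linear": [0.023,0,-0.0098],"twist": [0,0,0],"claw": -1},{"linear": [0.0239,0,-0.0075],"twist": [0,0,0],"claw": -1}]'

```text
time: 5.65
tcp_pos: [640.3, -87.9, 318.4]
ee_rot: [1.0, -0.024, 0.001, 0.001]
wrist_force: [-6.6, -2.4, 4.3]
width: 11.8
```

```bash
python3 - <<'E'
from h import *
s=env.sense();g=w2c(s['tcp_pos']+[0,0,19]);print(s['tcp_pos'],g,np.degrees(1)*0,'theta',np.arctan2(g[2]-90.5,100-g[0]),'r',np.hypot(g[2]-90.5,100-g[0]),s['wrist_force'],s['width'])
E
```

```text
[640.32549716 -87.86064319 318.42686674] [ 35.55770127  -4.04406762 337.42686674] 0.0 theta 1.3155130998524762 r 255.19734987250564 [-6.58783188 -2.41904551  4.27874645] 11.822556708497236
```

jog_arm --rows '[{"linear": [0.02,0,-0.004],"twist": [0,0,0],"claw": -1},{"linear": [0.008,0,-0.001],"twist": [0,0,0],"claw": -1},{"linear": [0.003,0,0],"twist": [0,0,0],"claw": -1}]'

```text
time: 5.9
tcp_pos: [672.1, -89.4, 323.4]
ee_rot: [1.0, -0.024, 0.003, 0.001]
wrist_force: [-2.7, -1.8, 14.4]
width: 11.6
```

```bash
python3 - <<'E'
from h import *
s=env.sense();g=w2c(s['tcp_pos']+[0,0,19]);print(s['tcp_pos'],g,'theta',np.arctan2(g[2]-90.5,100-g[0]),s['wrist_force'],s['width'])
c=cam('scene')
im=cv2.cvtColor(c['color'],cv2.COLOR_RGB2BGR)[120:360,180:480];cv2.imwrite('pics/s2.png',cv2.resize(im,None,fx=2.5,fy=2.5,interpolation=cv2.INTER_CUBIC))
for z in(118,138):print(proj(c,c2w([0,205,z])))
for k in env.spot_point('scene','stay_pin')[:3]:print(k)
E
```

```text
[672.11552788 -89.41973524 323.35125308] [ 67.38534075  -4.23947984 342.35125308] theta 1.442013349275716 [-2.67555939 -1.84259115 14.42008387] 11.638821058547208
[332.63074947 248.74083688]
[332.76256028 242.92696692]
{'location': [321.5, 251.4], 'score': 0.81}
```

View pics/s2.png

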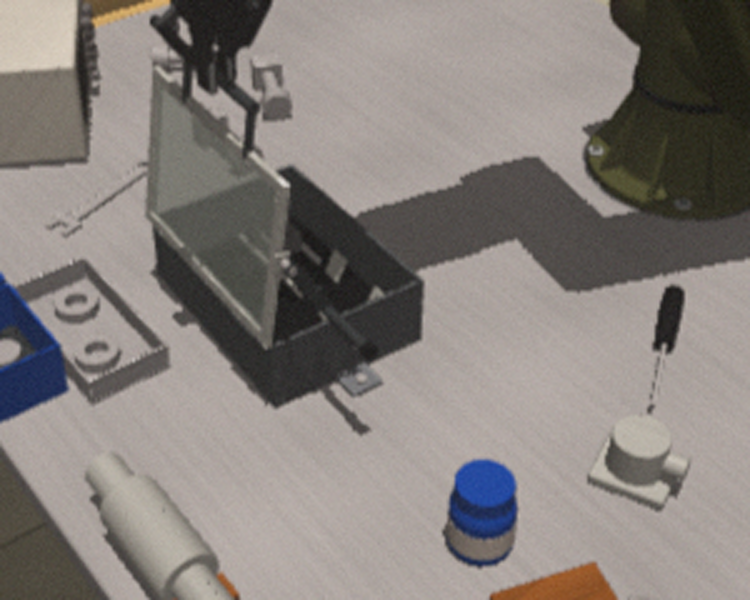

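The picture shows the lid standing almost upright in the jaws, with the stay pin's free end at crop (372,352). The angle works out at 1.42. I'll push slightly further, wait for the knee, then open.

jog_arm --rows '[{"linear": [0.003,0,0],"twist": [0,0,0],"claw": -1},{"linear": [0.002,0,0],"twist": [0,0,0],"claw": -1},{"linear": [0,0,0],"twist": [0,0,0],"claw": -1},{"linear": [0,0,0],"twist": [0,0,0],"claw": -1},{"linear": [0,0,0],"twist": [0,0,0],"claw": -1}]'

```text
time: 6.42
tcp_pos: [675.3, -89.6, 323.7]
ee_rot: [1.0, -0.024, 0.002, 0.001]
wrist_force: [-11.3, -1.0, 12.6]
width: 11.2
```

jog_arm --rows '[{"linear": [0,0,0],"twist": [0,0,0],"claw": -0.3},{"linear": [0,0,0],"twist": [0,0,0],"claw": -0.1},{"linear": [0,0,0],"twist": [0,0,0],"claw": -0.1},{"linear": [0,0,0],"twist": [0,0,0],"claw": -0.1},{"linear": [0,0,0],"twist": [0,0,0],"claw": -0.1}]'

```text
time: 6.83
tcp_pos: [676.1, -89.0, 319.6]
ee_rot: [1.0, -0.023, 0.0, 0.0]
wrist_force: [-1.2, -0.1, -0.9]
width: 38.3
```

```bash
python3 - <<'E'
from h import *
c=cam('wrist'); 
for k in env.spot_point('wrist','lid_handle')[:2]:
  print(k,[w2c(at_z(c,k['location'],z)) for z in(336,)])
c=cam('scene')
for z in(118,138):print(proj(c,c2w([0,205,z])))
for k in env.spot_point('scene','stay_pin')[:3]:print(k)
im=cv2.cvtColor(c['color'],cv2.COLOR_RGB2BGR)[120:360,180:480];cv2.imwrite('pics/s3.png',im)
E
```

```text
{'location': [286.7, 265.5], 'score': 0.62} [array([ 57.89034125,   2.87232344, 336.        ])]
[332.63074947 248.74083688]
[332.76256028 242.92696692]
{'location': [317.2, 256.2], 'score': 0.73}
{'location': [440.6, 263.2], 'score': 0.41}
```

jog_arm --rows '[{"linear": [0,0,-0.023],"twist": [0,0,0],"claw": -0.1},{"linear": [0,0,-0.023],"twist": [0,0,0],"claw": -0.1},{"linear": [-0.0145,0.0266,0],"twist": [0,0,0],"claw": 0.5},{"linear": [-0.0145,0.0266,0],"twist": [0,0,0],"claw": 1},{"linear": [-0.0145,0.0266,0],"twist": [0,0,0],"claw": 1}]'

```text
time: 7.45
tcp_pos: [628.5, -167.3, 365.3]
ee_rot: [1.0, -0.023, 0.0, 0.0]
wrist_force: [0.6, -1.5, 0.4]
width: 72.5
```

jog_arm --rows '[{"linear": [-0.0145,0.0266,0],"twist": [0,0,0],"claw": 1},{"linear": [-0.0145,0.0266,0.0244],"twist": [0,0,0],"claw": 1},{"linear": [-0.0145,0.0266,0.0244],"twist": [0,0,0],"claw": 1},{"linear": [-0.0145,0.0266,0.0244],"twist": [0,0,0],"claw": 1},{"linear": [-0.0145,0.0266,0.0244],"twist": [0,0,0],"claw": 1}]'

```text
time: 7.87
tcp_pos: [549.3, -297.2, 266.8]
ee_rot: [1.0, -0.023, 0.0, 0.0]
wrist_force: [0.7, -0.7, -0.2]
width: 85.4
```

jog_arm --rows '[{"linear": [-0.0145,0.0266,0.0244],"twist": [0,0,0],"claw": 1},{"linear": [-0.0145,0.0266,0.0244],"twist": [0,0,0],"claw": 1},{"linear": [-0.0145,0.0266,0.0244],"twist": [0,0,0],"claw": 1},{"linear": [-0.0145,0.0266,0.0244],"twist": [0,0,0],"claw": 1}]'

```text
time: 8.2
tcp_pos: [486.4, -400.8, 169.1]
ee_rot: [1.0, -0.023, 0.0, 0.0]
wrist_force: [1.1, 0.4, -0.0]
width: 85.3
```

```bash
python3 - <<'E'
from h import *
c=cam('wrist','w2.png')
for k in env.spot_point('wrist','shaft')[:3]: p=at_z(c,k['location'],22);print(k,p,delta([*p[:2],22]))
for k in env.search_frame('wrist','shaft')[:3]:print(k)
c=cam('top')
for t,z in[('end_stop',40),('retainer_grip',66),('cradle',38),('stay_pin',118),('lid_handle',337),('stay_foot',55)]:
  for n in('top','scene'):
    c=cam(n)
    for k in env.spot_point(n,t)[:2]: print(t,n,round(k['score'],2),np.round(k['location']),w2c(at_z(c,k['location'],z)).round(1))
im=cv2.cvtColor(cam('top')['color'],cv2.COLOR_RGB2BGR)[115:225,215:365];b=cv2.resize(im,None,fx=4,fy=4,interpolation=cv2.INTER_CUBIC)
w=cv2.imread('pics/w2.png');cv2.imwrite('pics/m3.png',np.vstack([cv2.resize(w,(600,375))[:, :],b])[:,:][0:])
E
python3 -c "
import cv2;i=cv2.imread('pics/m3.png');print(i.shape);cv2.imwrite('pics/m3.png',cv2.resize(i,None,fx=.73,fy=.73))"
```

```text
{'location': [316.2, 182.8], 'score': 0.84} [ 485.25058331 -400.8249985    22.        ] (array([  1.2,  -1.2, 143.6]), np.float64(-0.0), array([ 484. , -401.9,  165.6]), np.float64(-2.92))
{'location': [183.7, 272.6], 'score': 0.68} [ 351.87869905 -485.11786756   22.        ] (array([-127.7,   89.8,  143.6]), np.float64(-0.0), array([ 484. , -401.9,  165.6]), np.float64(-2.92))
{'box': [181.7, 255.8, 81.6, 98.0], 'score': 0.87}
{'box': [223.0, 360.9, 26.0, 28.3], 'score': 0.82}
{'box': [314.6, 180.7, 57.1, 139.4], 'score': 0.81}
end_stop top 0.79 [272. 179.] [-47.1 122.5  40. ]
end_stop top 0.68 [207. 259.] [-317.6  307.1   40. ]
end_stop scene 0.79 [329. 247.] [-47.9 122.2  40. ]
retainer_grip top 0.6 [336. 178.] [-30.8 -85.1  66. ]
retainer_grip top 0.41 [306. 167.] [-4.6 15.  66. ]
retainer_grip scene 0.39 [291. 207.] [-42.4 -72.1  66. ]
cradle top 0.63 [292. 175.] [-28.2  58.8  38. ]
stay_pin top 0.56 [249. 141.] [ 56.8 196.1 118. ]
stay_pin scene 0.6 [318. 256.] [ 48.1 205.5 118. ]
lid_handle top 0.86 [312. 131.] [ 42.1  -3.1 337. ]
lid_handle scene 0.56 [326. 251.] [161.2 401.  337. ]
lid_handle scene 0.54 [429. 303.] [ 90.9 613.1 337. ]
stay_foot top 0.68 [264. 165.] [ -4.6 150.4  55. ]
stay_foot scene 0.67 [323. 254.] [ -8.1 150.4  55. ]
(815, 600, 3)
```

View pics/m3.png

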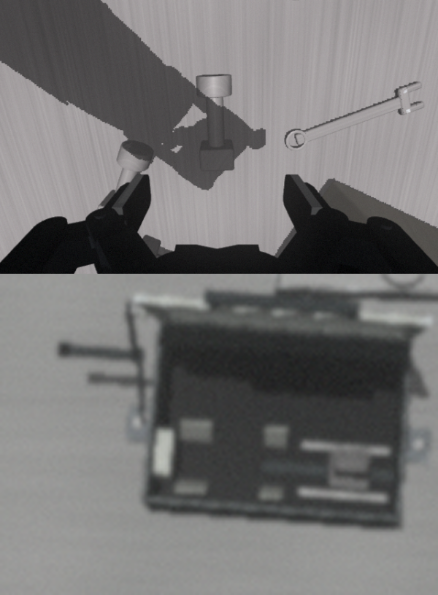

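Top panel: the leftmost shaft lies nearly parallel to the tool y axis, bearing up at (214,85) and square head at (217,156). Bottom panel: the lid is held open by itself. The cheeks are at (195,430), (190,487), (275,435) and (270,493), the end stop is at (163,452), and the retainer at (350,470) is back on its rails.

jog_arm --rows '[{"linear": [0.001,0.003,0.03],"twist": [0,0,-3.2],"claw": 1},{"linear": [0,0,0.037],"twist": [0,0,0],"claw": 1},{"linear": [0,0,0.037],"twist": [0,0,0],"claw": 1},{"linear": [0,0,0.03],"twist": [0,0,0],"claw": 1},{"linear": [0,0,0.018],"twist": [0,0,0],"claw": 1}]'

```text
time: 10.07
tcp_pos: [487.1, -401.7, 14.4]
ee_rot: [1.0, 0.004, -0.002, -0.001]
wrist_force: [-1.1, -0.0, 0.4]
width: 85.5
```

jog_arm --rows '[{"linear": [0,0,0.008],"twist": [0,0,0],"claw": 1},{"linear": [0,0,0],"twist": [0,0,0],"claw": 0},{"linear": [0,0,0],"twist": [0,0,0],"claw": -1},{"linear": [0,0,0],"twist": [0,0,0],"claw": -1},{"linear": [0,0,0],"twist": [0,0,0],"claw": -1}]'

```text
time: 10.48
tcp_pos: [488.9, -403.4, 11.9]
ee_rot: [1.0, 0.004, 0.001, 0.001]
wrist_force: [-0.2, -0.2, 0.9]
width: 38.9
```

jog_arm --rows '[{"linear": [0,0,0],"twist": [0,0,0],"claw": -1},{"linear": [0,0,0],"twist": [0,0,0],"claw": -1},{"linear": [0,0,0],"twist": [0,0,0],"claw": -1}]'

```text
time: 10.73
tcp_pos: [488.5, -403.2, 11.6]
ee_rot: [1.0, 0.004, 0.001, 0.001]
wrist_force: [-3.5, 0.9, 8.9]
width: 20.1
```

```bash
python3 - <<'E'
from h import *
s=env.sense();print(s['tcp_pos'],s['width'],s['wrist_force'],s['ft_torque'],delta([0,0,0])[3])
c=cam('top')
P=lambda u,v,z:w2c(at_z(c,(215+u/2.92,115+(v-274)/2.92),z)).round(1)
for n,u,v,z in[('ch1',195,430,45),('ch1b',190,487,45),('ch2',275,435,45),('ch2b',270,493,45),('rail',345,450,20),('railb',345,495,20),('stop',163,452,66),('fin',350,465,86),('rim BR',400,525,90),('rim BL',147,508,90),('pin L',63,350,118),('pin R',140,352,118)]:print(n,P(u,v,z))
E
```

```text
[ 488.50550712 -403.24710199   11.61784151] 20.069528471602744 [-3.51162705  0.88869406  8.87000555] [ 0.17608297  0.62417813 -0.02847646] 0.51
ch1 [-9.6 93.1 45. ]
ch1b [-74.4  93.4  45. ]
ch2 [-8.8  3.2 45. ]
ch2b [-74.7   4.1  45. ]
rail [-15.8 -77.2  20. ]
railb [-67.5 -80.5  20. ]
stop [-40.6 124.5  66. ]
fin [-43.5 -81.1  86. ]
rim BR [-105.6 -138.8   90. ]
rim BL [-106.6  133.9   90. ]
pin L [ 53.5 234.7 118. ]
pin R [ 57.3 152.5 118. ]
```

The grip sits about 8 mm high on the stem, so I open, lower and grip again.

jog_arm --rows '[{"linear": [0,0,0],"twist": [0,0,0],"claw": 0},{"linear": [0,0,0],"twist": [0,0,0],"claw": 0},{"linear": [0,0,0.005],"twist": [0,0,0],"claw": 0},{"linear": [0,0,0.003],"twist": [0,0,0],"claw": 0},{"linear": [0,0,0],"twist": [0,0,0],"claw": 0}]'

```text
time: 11.2
tcp_pos: [487.9, -402.4, 1.0]
ee_rot: [1.0, 0.004, -0.001, -0.001]
wrist_force: [0.0, 0.0, 0.5]
width: 42.9
```

```bash
python3 - <<'E'
from h import *
s=env.sense();print(s['tcp_pos'],s['width'],s['wrist_force'])
c=cam('wrist')
E
```

```text
[ 487.86466401 -402.41747328    1.03727809] 42.912654392553684 [0.04071836 0.03526791 0.48786042]
```

jog_arm --rows '[{"linear": [0,0,0],"twist": [0,0,0],"claw": -1},{"linear": [0,0,0],"twist": [0,0,0],"claw": -1},{"linear": [0,0,0],"twist": [0,0,0],"claw": -1},{"linear": [0,0,0],"twist": [0,0,0],"claw": -1}]'

```text
time: 11.58
tcp_pos: [488.4, -402.9, 2.4]
ee_rot: [1.0, 0.004, 0.0, 0.0]
wrist_force: [0.2, -0.2, 1.4]
width: 20.5
```

jog_arm --rows '[{"linear": [0,0,-0.01],"twist": [0,0,0],"claw": -1},{"linear": [0,0,-0.02],"twist": [0,0,0],"claw": -1},{"linear": [0,0,-0.03],"twist": [0,0,0],"claw": -1},{"linear": [0,0,-0.03],"twist": [0,0,0],"claw": -1},{"linear": [0,0,0],"twist": [0,0,0],"claw": -1}]'

```text
time: 12.0
tcp_pos: [489.9, -404.4, 98.9]
ee_rot: [1.0, 0.004, 0.003, 0.003]
wrist_force: [0.7, -0.8, -3.1]
width: 20.2
```

```bash
python3 - <<'E'
from h import *
s=env.sense();print(s['tcp_pos'],s['width'],s['wrist_force'],s['ft_torque'])
c=cam('wrist','w4.png')
c=cam('scene');im=cv2.cvtColor(c['color'],cv2.COLOR_RGB2BGR)[100:260,200:400]
cv2.imwrite('pics/s4.png',np.vstack([cv2.resize(cv2.imread('pics/w4.png'),(480,300)),cv2.resize(im,(375,300)).copy() if 0 else cv2.copyMakeBorder(cv2.resize(im,(375,300)),0,0,0,105,0)]))
E
```

```text
[ 489.94241379 -404.35851897   98.85632049] 20.18987355458954 [ 0.71364693 -0.76538386 -3.05420534] [-0.06352069 -0.06708232 -0.03172189]
```

View pics/s4.png

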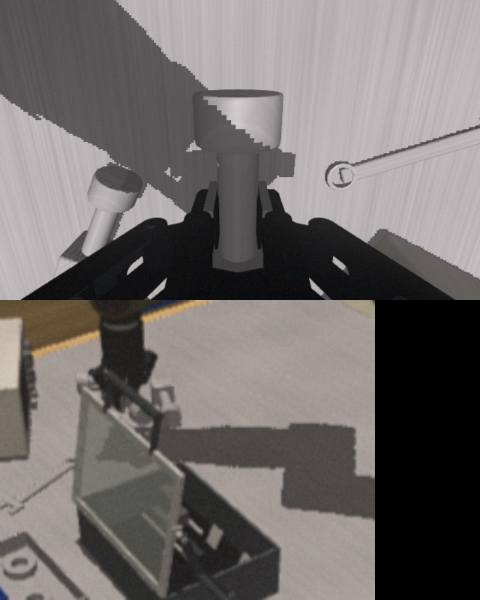

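The shaft is gripped squarely on its stem in the wrist view (bearing at (238,120)) and the lid still stands open. Next I move above the cradle.

```bash
python3 - <<'E'
from h import *
print(c2w([-42,46,150]),delta(c2w([-42,46,150]),-2.5),delta([0,0,0])[3])
E
```

```text
[564.98349504 -34.53908615 150.        ] (array([  60.5, -371.4,  -56.8]), np.float64(3.0), array([ 488.4, -402.9,   93.2]), np.float64(0.52)) 0.52
```

jog_arm --rows '[{"linear": [0,0,-0.028],"twist": [0,0,1.5],"claw": -1},{"linear": [0,0,-0.028],"twist": [0,0,1.5],"claw": -1},{"linear": [0.0055,-0.0338,0],"twist": [0,0,0],"claw": -1},{"linear": [0.0055,-0.0338,0],"twist": [0,0,0],"claw": -1},{"linear": [0.0055,-0.0338,0],"twist": [0,0,0],"claw": -1}]'

```text
time: 12.52
tcp_pos: [508.3, -300.8, 146.6]
ee_rot: [1.0, -0.022, -0.001, -0.001]
wrist_force: [0.7, 0.1, -3.8]
width: 19.9
```

jog_arm --rows '[{"linear": [0.0055,-0.0338,0],"twist": [0,0,0],"claw": -1},{"linear": [0.0055,-0.0338,0],"twist": [0,0,0],"claw": -1},{"linear": [0.0055,-0.0338,0],"twist": [0,0,0],"claw": -1},{"linear": [0.0055,-0.0338,0],"twist": [0,0,0],"claw": -1},{"linear": [0.0055,-0.0338,0],"twist": [0,0,0],"claw": -1}]'

```text
time: 12.93
tcp_pos: [543.2, -132.7, 146.5]
ee_rot: [1.0, -0.022, -0.002, -0.0]
wrist_force: [0.8, 0.0, -5.2]
width: 20.4
```

jog_arm --rows '[{"linear": [0.0055,-0.0338,0],"twist": [0,0,0],"claw": -1},{"linear": [0.0055,-0.0338,0],"twist": [0,0,0],"claw": -1},{"linear": [0.0055,-0.0338,0],"twist": [0,0,0],"claw": -1},{"linear": [0,0,0],"twist": [0,0,0],"claw": -1}]'

```text
time: 13.27
tcp_pos: [564.6, -28.8, 146.5]
ee_rot: [1.0, -0.02, -0.001, -0.001]
wrist_force: [-0.7, -0.0, -4.8]
width: 20.0
```

```bash
python3 - <<'E'
from h import *
s=env.sense();print(s['tcp_pos'],w2c(s['tcp_pos']),s['width'],delta([0,0,0])[3])
c=cam('wrist','w5.png')
for t,z in[('end_stop',41),('retainer_grip',66),('cradle',38)]:
  for k in env.spot_point('wrist',t)[:2]: print(t,round(k['score'],2),np.round(k['location']),w2c(at_z(c,k['location'],z)).round(1))
for y in(116,):
  for x in(-66,-18):print(proj(c,c2w([x,y,66])))
E
```

```text
[564.59785329 -28.82312367 146.45055343] [-42.63022458  51.69418682 146.45055343] 20.010091596545188 -2.25
end_stop 0.72 [323. 111.] [-39.6 116.2  41. ]
retainer_grip 0.63 [364. 231.] [-9.6 33.5 66. ]
[282.67984217 112.69339113]
[356.61024908 112.99457826]
```

View pics/w5.png

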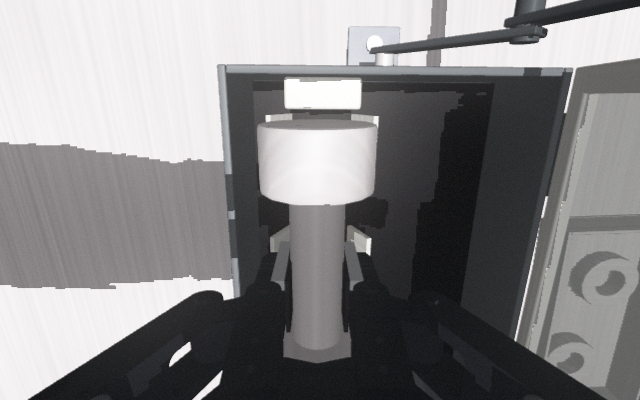

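End stop at columns 285–361, front edge at row 108. Cheeks are centred near column 322 and the shaft near column 318, so I check the lateral offset.

```bash
python3 - <<'E'
from h import *
s=env.sense();print('tcp',w2c(s['tcp_pos']))
c=cam('wrist')
for n,u,v,z in[('stop front top',323,108,66),('cheek1',322,118,45),('cheek2',321,240,45),('brg top ctr',318,140,188),('brg side',318,160,168),('stem',318,270,177),('head',317,345,188),('brg far end',318,124,168)]:print(n,w2c(at_z(c,(u,v),z)).round(1))
E
```

```text
tcp [-42.76641205  46.01100353 147.06495314]
stop front top [-39.6 113.2  66. ]
cheek1 [-39.9 105.6  45. ]
cheek2 [-40.4  10.6  45. ]
brg top ctr [-43.1 108.2 188. ]
brg side [-43.1  98.3 168. ]
stem [-43.  58. 177.]
head [-43.4  33.3 188. ]
brg far end [-43.1 111.3 168. ]
```

jog_arm --rows '[{"linear": [0.003,0,0.01],"twist": [0,0,0],"claw": -1},{"linear": [0,0,0.03],"twist": [0,0,0],"claw": -1},{"linear": [0,0,0.03],"twist": [0,0,0],"claw": -1},{"linear": [0,0,0.025],"twist": [0,0,0],"claw": -1},{"linear": [0,0,0.01],"twist": [0,0,0],"claw": -1}]'

```text
time: 13.93
tcp_pos: [565.9, -34.7, 38.9]
ee_rot: [1.0, -0.022, -0.003, -0.0]
wrist_force: [-0.9, 0.6, -5.3]
width: 20.4
```

jog_arm --rows '[{"linear": [0,0,0.01],"twist": [0,0,0],"claw": -1},{"linear": [0,0,0.006],"twist": [0,0,0],"claw": -1},{"linear": [0,0,0.003],"twist": [0,0,0],"claw": -1}]'

```text
time: 14.18
tcp_pos: [568.1, -34.4, 24.1]
ee_rot: [1.0, -0.022, 0.0, 0.0]
wrist_force: [-0.1, -0.5, -4.5]
width: 20.2
```

```bash
python3 - <<'E'
from h import *
cam('top')
s=env.sense();print(s['tcp_pos'],w2c(s['tcp_pos']),s['width'],s['wrist_force'],s['ft_torque'])
E
```

```text
[568.0395749  -34.29469167  24.07526893] [-38.95719993  46.37512733  24.07526893] 20.22784864349816 [-0.42121438 -0.07806934 -5.14251256] [ 0.00125078  0.05767093 -0.04514496]
```

jog_arm --rows '[{"linear": [0,0,0.002],"twist": [0,0,0],"claw": -1},{"linear": [0,0,0.002],"twist": [0,0,0],"claw": -1},{"linear": [0,0,0.001],"twist": [0,0,0],"claw": -1}]'

```text
time: 14.48
tcp_pos: [568.2, -34.1, 19.7]
ee_rot: [1.0, -0.022, 0.001, 0.0]
wrist_force: [0.8, 0.4, -4.5]
width: 20.2
```

jog_arm --rows '[{"linear": [0,0,0.001],"twist": [0,0,0],"claw": -1},{"linear": [0,0,0.001],"twist": [0,0,0],"claw": -1}]'

```text
time: 14.65
tcp_pos: [568.1, -34.1, 18.2]
ee_rot: [1.0, -0.022, 0.0, 0.0]
wrist_force: [-10.2, 0.9, 20.2]
width: 20.3
```

jog_arm --rows '[{"linear": [-0.001,0,-0.001],"twist": [0,0,0],"claw": -0.5},{"linear": [0,0,0],"twist": [0,0,0],"claw": 0},{"linear": [0,0,0],"twist": [0,0,0],"claw": 0},{"linear": [0,0,0],"twist": [0,0,0],"claw": 0},{"linear": [0,0,-0.01],"twist": [0,0,0],"claw": 0}]'

```text
time: 15.07
tcp_pos: [568.5, -34.2, 28.9]
ee_rot: [1.0, -0.022, 0.002, 0.0]
wrist_force: [-0.0, 0.2, 0.6]
width: 42.8
```

jog_arm --rows '[{"linear": [0,0,-0.03],"twist": [0,0,0],"claw": 0},{"linear": [0,0,-0.04],"twist": [0,0,0],"claw": 0},{"linear": [0,0.03,-0.025],"twist": [0,0,0],"claw": 0},{"linear": [0,0.039,0],"twist": [0,0,0],"claw": 0},{"linear": [0,0.039,0],"twist": [0,0,0],"claw": 0}]'

```text
time: 15.48
tcp_pos: [563.1, -143.0, 126.0]
ee_rot: [1.0, -0.021, 0.002, 0.001]
wrist_force: [0.0, -0.2, -0.5]
width: 42.7
```

jog_arm --rows '[{"linear": [0,0.03,0],"twist": [0,0,0],"claw": 0},{"linear": [0,0,0],"twist": [0,0,0],"claw": 0},{"linear": [0,0,0],"twist": [0,0,0],"claw": 0}]'

```text
time: 15.73
tcp_pos: [560.8, -173.3, 123.5]
ee_rot: [1.0, -0.023, 0.0, 0.0]
wrist_force: [-0.5, 0.4, -0.6]
width: 42.6
```

```bash
python3 - <<'E'
from h import *
cam('top');s=env.sense();print(s['tcp_pos'],w2c(s['tcp_pos']),s['width'],s['wrist_force'],delta([0,0,0])[3])
c=cam('wrist','w6.png')
for t,z in[('end_stop',41),('retainer_grip',66),('cradle',38),('shaft',38)]:
  for k in env.spot_point('wrist',t)[:2]: print(t,round(k['score'],2),np.round(k['location']),w2c(at_z(c,k['location'],z)).round(1))
for n in('top','scene'):
  c=cam(n)
  for t,z in(('retainer_grip',66),('shaft',38)):
    for k in env.spot_point(n,t)[:4]: print(t,n,round(k['score'],2),np.round(k['location']),w2c(at_z(c,k['location'],z)).round(1))
E
```

```text
[ 560.89980509 -172.18144503  123.47810866] [-40.18176933 -91.69092025 123.47810866] 42.60763351181113 [-0.86563543  0.86017043 -0.28222634] -2.55
retainer_grip 0.58 [317. 203.] [-40.9 -81.3  66. ]
shaft top 0.8 [296. 179.] [-39.   42.8  38. ]
shaft top 0.75 [478. 235.] [-182.6 -557.3   38. ]
shaft top 0.45 [187. 154.] [ 18.9 410.2  38. ]
retainer_grip scene 0.44 [289. 204.] [-44.  -85.3  66. ]
shaft scene 0.67 [312. 232.] [-47.5  37.   38. ]
shaft scene 0.66 [257. 143.] [-168.6 -522.1   38. ]
```

View pics/w6.png

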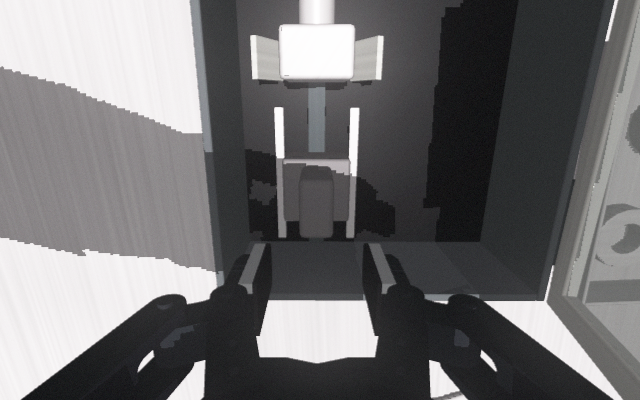

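The shaft is seated between the cheeks, its head at (317,52). The retainer fin is at columns 300–333, rows 167–238, which is case (-41,-82).

jog_arm --rows '[{"linear": [-0.0005,-0.0095,0.02],"twist": [0,0,0],"claw": 0},{"linear": [0,0,0.025],"twist": [0,0,0],"claw": 0},{"linear": [0,0,0.018],"twist": [0,0,0],"claw": 0},{"linear": [0,0,0.008],"twist": [0,0,0],"claw": 0},{"linear": [0,0,0],"twist": [0,0,0],"claw": -1}]'

```text
time: 16.75
tcp_pos: [560.0, -162.2, 50.5]
ee_rot: [1.0, -0.022, -0.001, -0.0]
wrist_force: [-0.3, -0.9, 0.5]
width: 32.2
```

jog_arm --rows '[{"linear": [0,0,0],"twist": [0,0,0],"claw": -1},{"linear": [0,0,0],"twist": [0,0,0],"claw": -1},{"linear": [0,0,0],"twist": [0,0,0],"claw": -1},{"linear": [0,0,0],"twist": [0,0,0],"claw": -1}]'

```text
time: 17.08
tcp_pos: [560.9, -162.5, 52.8]
ee_rot: [1.0, -0.022, 0.0, 0.0]
wrist_force: [-1.1, -0.0, -2.6]
width: 19.2
```

jog_arm --rows '[{"linear": [0,-0.008,0],"twist": [0,0,0],"claw": -1},{"linear": [0,-0.008,0],"twist": [0,0,0],"claw": -1},{"linear": [0,-0.008,0],"twist": [0,0,0],"claw": -1},{"linear": [0,-0.008,0],"twist": [0,0,0],"claw": -1},{"linear": [0,-0.005,0],"twist": [0,0,0],"claw": -1}]'

```text
time: 17.5
tcp_pos: [562.8, -124.2, 52.8]
ee_rot: [1.0, -0.021, 0.001, 0.0]
wrist_force: [-1.3, -2.3, 4.6]
width: 18.9
```

```bash
python3 - <<'E'
from h import *
cam('top');s=env.sense();print(s['tcp_pos'],w2c(s['tcp_pos']),s['width'],s['wrist_force'],s['ft_torque'])
E
```

```text
[ 562.77665638 -123.70103425   52.74908609] [-40.38409612 -43.17461511  52.74908609] 19.189599419305697 [-1.63647448  3.92305758  5.49375442] [ 0.47920532  0.33265245 -0.23025937]
```

Grip holds on the fin. I keep sliding slowly and watch the y force.

jog_arm --rows '[{"linear": [0,-0.003,0],"twist": [0,0,0],"claw": -1},{"linear": [0,-0.003,0],"twist": [0,0,0],"claw": -1},{"linear": [0,-0.002,0],"twist": [0,0,0],"claw": -1},{"linear": [0,0,0],"twist": [0,0,0],"claw": -1}]'

```text
time: 17.88
tcp_pos: [563.1, -117.0, 52.8]
ee_rot: [1.0, -0.021, 0.001, 0.0]
wrist_force: [-1.7, 1.1, 5.7]
width: 19.2
```

jog_arm --rows '[{"linear": [0,-0.002,0],"twist": [0,0,0],"claw": -1},{"linear": [0,-0.002,0],"twist": [0,0,0],"claw": -1},{"linear": [0,0,0],"twist": [0,0,0],"claw": -1}]'

```text
time: 18.13
tcp_pos: [563.3, -113.2, 52.8]
ee_rot: [1.0, -0.022, 0.001, 0.0]
wrist_force: [-0.6, 0.0, 5.6]
width: 19.3
```

jog_arm --rows '[{"linear": [0,-0.002,0],"twist": [0,0,0],"claw": -1},{"linear": [0,-0.001,0],"twist": [0,0,0],"claw": -1},{"linear": [0,0,0],"twist": [0,0,0],"claw": -1}]'

```text
time: 18.38
tcp_pos: [563.4, -110.8, 52.8]
ee_rot: [1.0, -0.022, 0.001, 0.0]
wrist_force: [-0.3, -4.6, 4.5]
width: 19.6
```

jog_arm --rows '[{"linear": [0,-0.001,0],"twist": [0,0,0],"claw": -1},{"linear": [0,-0.001,0],"twist": [0,0,0],"claw": -1},{"linear": [0,0,0],"twist": [0,0,0],"claw": -1}]'

```text
time: 18.63
tcp_pos: [563.5, -108.9, 52.8]
ee_rot: [1.0, -0.022, 0.001, 0.0]
wrist_force: [-1.2, -5.6, 5.4]
width: 19.4
```

jog_arm --rows '[{"linear": [0,-0.001,0],"twist": [0,0,0],"claw": -1},{"linear": [0,-0.001,0],"twist": [0,0,0],"claw": -1},{"linear": [0,0,0],"twist": [0,0,0],"claw": -1}]'

```text
time: 18.88
tcp_pos: [563.6, -107.3, 52.8]
ee_rot: [1.0, -0.022, 0.001, 0.001]
wrist_force: [-1.9, -8.9, 5.0]
width: 19.4
```

```bash
python3 - <<'E'
from h import *
c=cam('top');s=env.sense();print(s['tcp_pos'],w2c(s['tcp_pos']),s['width'],s['wrist_force'],s['ft_torque'])
for n in('top','scene'):
  c=cam(n)
  for k in env.spot_point(n,'shaft')[:1]: print(n,round(k['score'],2),np.round(k['location']),w2c(at_z(c,k['location'],38)).round(1))
E
```

```text
[ 563.55714216 -107.27718985   52.76795568] [-40.30811218 -26.73241182  52.76795568] 18.96911226992742 [-1.48885307 -9.6786522   4.52632845] [-1.30070902  0.30465791 -0.16699112]
top 0.72 [476. 235.] [-182.9 -552.7   38. ]
scene 0.84 [316. 230.] [-61.   38.3  38. ]
```

jog_arm --rows '[{"linear": [0,-0.001,0],"twist": [0,0,0],"claw": -1},{"linear": [0,-0.001,0],"twist": [0,0,0],"claw": -1},{"linear": [0,0,0],"twist": [0,0,0],"claw": -1}]'

```text
time: 19.38
tcp_pos: [563.6, -107.2, 52.8]
ee_rot: [1.0, -0.022, 0.001, 0.002]
wrist_force: [-2.2, -24.2, 2.3]
width: 19.5
```

jog_arm --rows '[{"linear": [0,-0.001,0],"twist": [0,0,0],"claw": -1},{"linear": [0,-0.001,0],"twist": [0,0,0],"claw": -1},{"linear": [0,0,0],"twist": [0,0,0],"claw": -1}]'

```text
time: 19.63
tcp_pos: [563.6, -107.1, 52.8]
ee_rot: [1.0, -0.022, 0.001, 0.003]
wrist_force: [-3.6, -39.5, 1.6]
width: 19.1
```

The y force rose from 9 to 40 N with no further travel, so the shaft is hard against the stop. I ease off while still pushing, then release.

jog_arm --rows '[{"linear": [0,0.002,0],"twist": [0,0,0],"claw": -1},{"linear": [0,0.0005,0],"twist": [0,0,0],"claw": -0.3},{"linear": [0,0,0],"twist": [0,0,0],"claw": 0},{"linear": [0,0,0],"twist": [0,0,0],"claw": 0},{"linear": [0,0,-0.01],"twist": [0,0,0],"claw": 0}]'

```text
time: 20.05
tcp_pos: [562.4, -104.2, 60.8]
ee_rot: [1.0, -0.021, -0.001, -0.0]
wrist_force: [-0.2, 0.5, -0.5]
width: 42.7
```

jog_arm --rows '[{"linear": [0,0,-0.03],"twist": [0,0,0],"claw": 0},{"linear": [0,0,-0.04],"twist": [0,0,0],"claw": 0},{"linear": [-0.03,0,-0.02],"twist": [0,0,0],"claw": 0},{"linear": [-0.04,0,0],"twist": [0,0,0],"claw": 0},{"linear": [-0.04,0,0],"twist": [0,0,0],"claw": 0}]'

```text
time: 20.47
tcp_pos: [452.6, -99.7, 153.7]
ee_rot: [1.0, -0.021, 0.001, 0.0]
wrist_force: [0.6, -0.5, 0.3]
width: 42.6
```

```bash
python3 - <<'E'
from h import *
s=env.sense();print(s['tcp_pos'],w2c(s['tcp_pos']),s['wrist_force'])
c=cam('top');im=cv2.cvtColor(c['color'],cv2.COLOR_RGB2BGR)[110:225,215:365];b=cv2.resize(im,None,fx=4,fy=4,interpolation=cv2.INTER_CUBIC)
c2=cam('scene');im=cv2.cvtColor(c2['color'],cv2.COLOR_RGB2BGR)[180:300,240:390]
cv2.imwrite('pics/m7.png',np.hstack([b,cv2.resize(im,(200*1,160))]) if 0 else cv2.resize(np.vstack([b,cv2.resize(im,(600,480))]),None,fx=.63,fy=.63))
for t,z in[('stay_pin',118),('stay_foot',55),('shaft',38),('retainer_grip',66)]:
  P=[]
  for n,cc in(('top',c),('scene',c2)):
    for k in env.spot_point(n,t)[:2]: print(t,n,round(k['score'],2),np.round(k['location']),w2c(at_z(cc,k['location'],z)).round(1))
for p in([55,205,118],[55,148,118],[55,239,118]):print('pin proj top',proj(c,c2w(p)),'scene',proj(c2,c2w(p)))
E
```

```text
[452.55002025 -99.71700058 153.68677978] [-151.537234    -23.93597894  153.68677978] [ 0.61267985 -0.53713596  0.32812108]
stay_pin top 0.72 [246. 141.] [ 56.4 205.2 118. ]
stay_pin top 0.52 [313. 129.] [109.9  -0.9 118. ]
stay_pin scene 0.78 [314. 255.] [ 53.6 198.6 118. ]
stay_foot top 0.75 [264. 164.] [ -1.7 151.6  55. ]
stay_foot scene 0.73 [325. 253.] [-14.8 150.   55. ]
stay_foot scene 0.52 [442. 261.] [-257.7  357.    55. ]
shaft top 0.72 [475. 236.] [-184.8 -549.5   38. ]
shaft top 0.65 [428. 247.] [-232.4 -398.3   38. ]
shaft scene 0.8 [286. 154.] [-217.2 -388.1   38. ]
shaft scene 0.57 [318. 235.] [-53.4  59.9  38. ]
retainer_grip top 0.45 [313. 180.] [-45.5 -13.1  66. ]
retainer_grip scene 0.6 [300. 214.] [-45.9 -23.5  66. ]
pin proj top [246.11019794 141.24491876] scene [315.16215546 256.80595956]
pin proj top [264.31529921 142.54185384] scene [303.05597662 244.6631893 ]
pin proj top [235.24793692 140.4710891 ] scene [322.72580759 264.39247313]
```

View pics/m7.png

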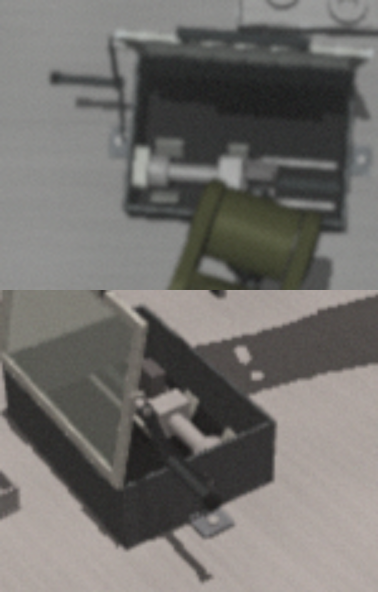

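Top panel: the shaft lies level with its bearing against the end stop, and the retainer is tight behind its head. The stay pin is at (50–120,78), matching case (55, 148..239, 118). Next I go over the pin, moving in y first and then x to stay clear of the lid.

jog_arm --rows '[{"linear": [0,-0.0337,-0.007],"twist": [0,0,0],"claw": 0},{"linear": [0,-0.0337,-0.007],"twist": [0,0,0],"claw": 0},{"linear": [0,-0.0337,-0.007],"twist": [0,0,0],"claw": 0},{"linear": [0,-0.0337,-0.007],"twist": [0,0,0],"claw": 0},{"linear": [0,-0.0337,-0.007],"twist": [0,0,0],"claw": 0}]'

```text
time: 21.38
tcp_pos: [460.8, 69.8, 187.5]
ee_rot: [1.0, -0.022, -0.0, -0.0]
wrist_force: [-0.2, -0.3, 0.8]
width: 42.7
```

jog_arm --rows '[{"linear": [0,-0.0337,0],"twist": [0,0,0],"claw": 0},{"linear": [0,-0.0337,0],"twist": [0,0,0],"claw": 0},{"linear": [0.0344,0,0],"twist": [0,0,0],"claw": 0},{"linear": [0.0344,0,0],"twist": [0,0,0],"claw": 0},{"linear": [0.0344,0,0],"twist": [0,0,0],"claw": 0}]'

```text
time: 21.8
tcp_pos: [568.2, 132.0, 187.0]
ee_rot: [1.0, -0.021, 0.0, -0.0]
wrist_force: [-0.3, -0.2, 0.5]
width: 42.7
```

jog_arm --rows '[{"linear": [0.0344,0,0],"twist": [0,0,0],"claw": 0},{"linear": [0.0344,0,0],"twist": [0,0,0],"claw": 0},{"linear": [0.0344,0,0],"twist": [0,0,0],"claw": 0},{"linear": [0,0,0],"twist": [0,0,0],"claw": 0}]'

```text
time: 22.13
tcp_pos: [673.6, 125.8, 184.1]
ee_rot: [1.0, -0.022, -0.001, 0.0]
wrist_force: [-0.2, -0.4, -0.6]
width: 42.6
```

```bash
python3 - <<'E'
from h import *
cam('top');s=env.sense();print(s['tcp_pos'],w2c(s['tcp_pos']),s['wrist_force'])
c=cam('wrist','w8.png')
for k in env.spot_point('wrist','stay_pin')[:2]:print(k,w2c(at_z(c,k['location'],118)))
E
```

```text
[671.46776688 126.17862694 184.34093312] [ 57.49948029 211.13308836 184.34093312] [ 0.18511594  0.22777497 -0.12739349]
{'location': [312.9, 218.8], 'score': 0.81} [ 53.97322185 207.23293741 118.        ]
```

View pics/w8.png

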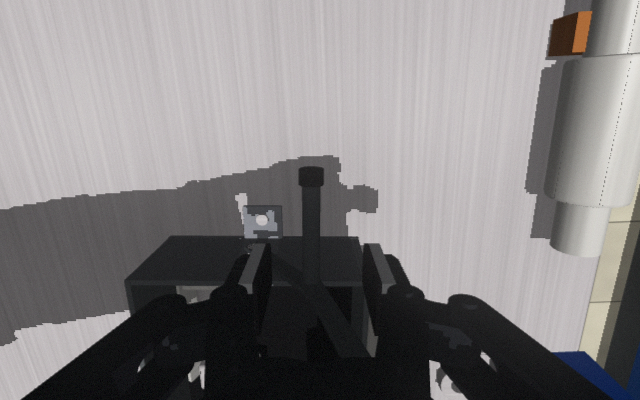

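The pin is at column 311, between fingers centred near column 316, so I shift -2.5 mm in x and lower over it.

jog_arm --rows '[{"linear": [-0.0025,0,0.03],"twist": [0,0,0],"claw": 0},{"linear": [0,0,0.03],"twist": [0,0,0],"claw": 0},{"linear": [0,0,0.018],"twist": [0,0,0],"claw": 0},{"linear": [0,0,0.008],"twist": [0,0,0],"claw": -0.4},{"linear": [0,0,0],"twist": [0,0,0],"claw": -0.4}]'

```text
time: 22.7
tcp_pos: [666.1, 126.8, 100.1]
ee_rot: [1.0, -0.022, -0.001, 0.0]
wrist_force: [0.2, -0.2, -0.2]
width: 25.9
```

jog_arm --rows '[{"linear": [-0.006,0,-0.004],"twist": [0,0,0],"claw": -0.4},{"linear": [-0.006,0,-0.004],"twist": [0,0,0],"claw": -0.4},{"linear": [-0.006,0,-0.003],"twist": [0,0,0],"claw": -0.4},{"linear": [-0.006,0,-0.003],"twist": [0,0,0],"claw": -0.4}]'

```text
time: 23.03
tcp_pos: [643.1, 127.8, 117.2]
ee_rot: [1.0, -0.022, 0.001, -0.0]
wrist_force: [-0.1, -0.2, 1.4]
width: 25.4
```

jog_arm --rows '[{"linear": [-0.006,0,-0.002],"twist": [0,0,0],"claw": -0.4},{"linear": [-0.006,0,-0.002],"twist": [0,0,0],"claw": -0.4},{"linear": [-0.006,0,-0.001],"twist": [0,0,0],"claw": -0.4}]'

```text
time: 23.28
tcp_pos: [624.8, 128.5, 120.9]
ee_rot: [1.0, -0.022, 0.0, -0.0]
wrist_force: [1.2, -0.3, 1.0]
width: 25.7
```

```bash
python3 - <<'E'
from h import *
c=cam('top');s=env.sense();print(s['tcp_pos'],w2c(s['tcp_pos']),s['wrist_force'],s['width'])
for k in env.spot_point('top','lid_handle')[:2]:print(k,w2c(at_z(c,k['location'],337)))
E
```

```text
[624.06157297 128.61622825 120.72586114] [ 10.03237638 211.53702824 120.72586114] [-1.56899449  0.61877975 -0.07008539] 25.629661204301666
```

jog_arm --rows '[{"linear": [-0.006,0,0],"twist": [0,0,0],"claw": -0.4},{"linear": [-0.006,0,0],"twist": [0,0,0],"claw": -0.4},{"linear": [-0.006,0,0],"twist": [0,0,0],"claw": -0.4},{"linear": [-0.006,0,0.001],"twist": [0,0,0],"claw": -0.4},{"linear": [0,0,0],"twist": [0,0,0],"claw": -0.4}]'

```text
time: 23.8
tcp_pos: [600.3, 129.6, 118.9]
ee_rot: [1.0, -0.022, -0.0, 0.0]
wrist_force: [0.5, -0.4, -0.5]
width: 25.8
```

```bash
python3 - <<'E'
from h import *
c=cam('top');s=env.sense();print(s['tcp_pos'],w2c(s['tcp_pos']),s['wrist_force'],s['width'])
a=cv2.cvtColor(c['color'],cv2.COLOR_RGB2BGR)[90:225,215:365]
b=cv2.cvtColor(cam('scene')['color'],cv2.COLOR_RGB2BGR)[120:300,200:400]
cv2.imwrite('pics/m9.png',np.vstack([cv2.resize(a,(450,405)),cv2.resize(b,(450,405))])[:800][::1])
i=cv2.imread('pics/m9.png');cv2.imwrite('pics/m9.png',cv2.resize(i,None,fx=.74,fy=.74))
E
```

```text
[600.84712686 129.52837216 119.13217615] [-13.19983291 211.45356248 119.13217615] [ 1.05268399 -0.57928181 -0.68660123] 25.3740249549033
```

View pics/m9.png

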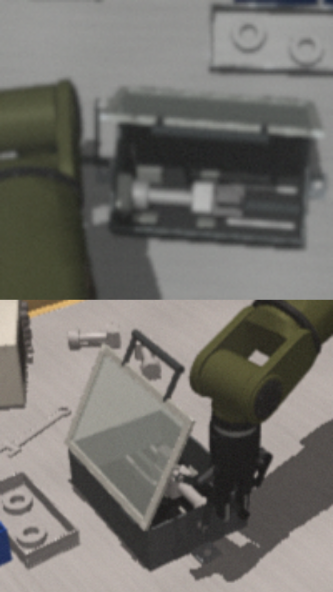

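The lid is already sinking, tilted well forward in the scene view. I lift off the pin and get out of the way.

jog_arm --rows '[{"linear": [0,0,-0.025],"twist": [0,0,0],"claw": -0.2},{"linear": [0,0,-0.035],"twist": [0,0,0],"claw": 0},{"linear": [0,0,-0.035],"twist": [0,0,0],"claw": 0},{"linear": [0,-0.03,0],"twist": [0,0,0],"claw": 0},{"linear": [0,-0.03,0],"twist": [0,0,0],"claw": 0}]'

```text
time: 24.32
tcp_pos: [605.1, 189.3, 217.0]
ee_rot: [1.0, -0.023, 0.002, -0.001]
wrist_force: [0.1, -0.3, -1.5]
width: 42.6
```

jog_arm --rows '[{"claw": 0,"linear": [0,0,0],"twist": [0,0,0]},{"claw": 0,"linear": [0,0,0],"twist": [0,0,0]},{"claw": 0,"linear": [0,0,0],"twist": [0,0,0]},{"claw": 0,"linear": [0,0,0],"twist": [0,0,0]},{"claw": 0,"linear": [0,0,0],"twist": [0,0,0]}]'

```text
time: 24.73
tcp_pos: [604.1, 188.6, 214.1]
ee_rot: [1.0, -0.022, -0.0, 0.0]
wrist_force: [0.3, 0.1, 0.1]
width: 42.6
```

jog_arm --rows '[{"claw": 0,"linear": [0,0,0],"twist": [0,0,0]},{"claw": 0,"linear": [0,0,0],"twist": [0,0,0]},{"claw": 0,"linear": [0,0,0],"twist": [0,0,0]},{"claw": 0,"linear": [0,0,0],"twist": [0,0,0]},{"claw": 0,"linear": [0,0,0],"twist": [0,0,0]}]'

```text
time: 25.15
tcp_pos: [604.0, 189.4, 214.2]
ee_rot: [1.0, -0.022, -0.0, -0.0]
wrist_force: [-0.3, 0.1, -0.1]
width: 42.6
```

jog_arm --rows '[{"claw": 0,"linear": [0,0,0],"twist": [0,0,0]},{"claw": 0,"linear": [0,0,0],"twist": [0,0,0]},{"claw": 0,"linear": [0,0,0],"twist": [0,0,0]},{"claw": 0,"linear": [0,0,0],"twist": [0,0,0]},{"claw": 0,"linear": [0,0,0],"twist": [0,0,0]}]'

```text
time: 25.57
tcp_pos: [603.9, 189.5, 214.2]
ee_rot: [1.0, -0.022, -0.0, 0.0]
wrist_force: [-0.3, -0.4, 0.6]
width: 43.1
```

jog_arm --rows '[{"claw": 0,"linear": [0,0,0],"twist": [0,0,0]},{"claw": 0,"linear": [0,0,0],"twist": [0,0,0]},{"claw": 0,"linear": [0,0,0],"twist": [0,0,0]},{"claw": 0,"linear": [0,0,0],"twist": [0,0,0]},{"claw": 0,"linear": [0,0,0],"twist": [0,0,0]}]'

```text
time: 25.98
tcp_pos: [604.0, 189.4, 214.2]
ee_rot: [1.0, -0.022, 0.0, 0.0]
wrist_force: [0.0, 0.7, 0.2]
width: 42.7
```

jog_arm --rows '[{"claw": 0,"linear": [0,0,0],"twist": [0,0,0]},{"claw": 0,"linear": [0,0,0],"twist": [0,0,0]},{"claw": 0,"linear": [0,0,0],"twist": [0,0,0]},{"claw": 0,"linear": [0,0,0],"twist": [0,0,0]},{"claw": 0,"linear": [0,0,0],"twist": [0,0,0]}]'

```text
time: 26.4
tcp_pos: [604.0, 189.4, 214.2]
ee_rot: [1.0, -0.022, 0.0, -0.0]
wrist_force: [0.5, 0.3, -0.5]
width: 42.6
```

jog_arm --rows '[{"claw": 0,"linear": [0,0,0],"twist": [0,0,0]},{"claw": 0,"linear": [0,0,0],"twist": [0,0,0]},{"claw": 0,"linear": [0,0,0],"twist": [0,0,0]},{"claw": 0,"linear": [0,0,0],"twist": [0,0,0]},{"claw": 0,"linear": [0,0,0],"twist": [0,0,0]}]'

```text
time: 26.82
tcp_pos: [603.9, 189.4, 214.2]
ee_rot: [1.0, -0.022, -0.0, -0.0]
wrist_force: [-0.0, 0.1, 0.7]
width: 42.6
```

jog_arm --rows '[{"claw": 0,"linear": [0,0,0],"twist": [0,0,0]},{"claw": 0,"linear": [0,0,0],"twist": [0,0,0]},{"claw": 0,"linear": [0,0,0],"twist": [0,0,0]},{"claw": 0,"linear": [0,0,0],"twist": [0,0,0]},{"claw": 0,"linear": [0,0,0],"twist": [0,0,0]}]'

```text
time: 27.23
tcp_pos: [603.9, 189.4, 214.2]
ee_rot: [1.0, -0.022, -0.0, 0.0]
wrist_force: [-0.8, 0.2, 0.8]
width: 42.5
```

jog_arm --rows '[{"claw": 0,"linear": [0,0,0],"twist": [0,0,0]},{"claw": 0,"linear": [0,0,0],"twist": [0,0,0]},{"claw": 0,"linear": [0,0,0],"twist": [0,0,0]},{"claw": 0,"linear": [0,0,0],"twist": [0,0,0]},{"claw": 0,"linear": [0,0,0],"twist": [0,0,0]}]'

```text
time: 27.65
tcp_pos: [604.0, 189.4, 214.2]
ee_rot: [1.0, -0.022, 0.0, -0.0]
wrist_force: [0.5, -0.2, -0.4]
width: 42.8
```

```bash
python3 - <<'E'
from h import *
s=env.sense();print(s['time'],w2c(s['tcp_pos']),s['wrist_force'])
T=cam('top');S=cam('scene')
for n,c in(('top',T),('scene',S)):
  for t,z in(('lid_handle',95),('stay_pin',60),('housing',22),('jar',0),('wrench',5),('screwdriver',10),('block',0)):
    for k in env.spot_point(n,t)[:1]: print(n,t,round(k['score'],2),np.round(k['location']),at_z(c,k['location'],z).round(),w2c(at_z(c,k['location'],z)).round())
a=cv2.cvtColor(T['color'],cv2.COLOR_RGB2BGR)[110:245,215:365];b=cv2.cvtColor(S['color'],cv2.COLOR_RGB2BGR)[120:300,200:400]
i=np.vstack([cv2.resize(a,(450,405),interpolation=cv2.INTER_CUBIC),cv2.resize(b,(450,405))]);cv2.imwrite('pics/m10.png',cv2.resize(i,None,fx=.74,fy=.74))
E
```

```text
27.65 [-12.65262499 271.44779967 214.19407469] [ 0.54145371 -0.2484919  -0.39117542]
top lid_handle 0.62 [308. 214.] [448. -78.  95.] [-157.   -2.   95.]
top stay_pin 0.61 [248. 184.] [541. 118.  60.] [-73. 198.  60.]
top housing 0.63 [177. 204.] [474. 350.  22.] [-149.  427.   22.]
top jar 0.43 [190. 153.] [651. 327.   0.] [ 29. 411.   0.]
top wrench 0.59 [405. 153.] [ 672. -403.    5.] [  81. -318.    5.]
top block 0.83 [160. 149.] [661. 430.   0.] [ 34. 515.   0.]
scene lid_handle 0.71 [339. 204.] [457. -46.  95.] [-150.   30.   95.]
scene stay_pin 0.61 [263. 229.] [ 682. -120.   60.] [ 78. -34.  60.]
scene housing 0.74 [430. 304.] [477. 353.  22.] [-146.  430.   22.]
scene jar 0.72 [373. 338.] [654. 335.   0.] [ 31. 419.   0.]
scene wrench 0.67 [223. 199.] [ 675. -391.    5.] [  83. -306.    5.]
scene screwdriver 0.62 [443. 262.] [319. 258.  10.] [-300.  328.   10.]
scene block 0.97 [401. 370.] [661. 442.   0.] [ 34. 526.   0.]
```

View pics/m10.png

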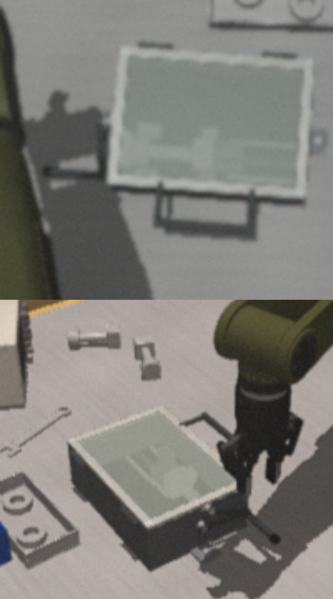

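The picture shows the lid shut: bar and lid corners are at the same top pixels as at the start (corner about (264,193)). The pin is folded, and the shaft shows through the lid. The gripper is clear, so I hand in.

```bash
python3 -c "
from bench import env
print(env.job_done())"
```

```text
the job is handed in; nothing more can be done
None
```

The shaft is packed and the lid is shut. I handed the job in at about 28 s of the 72 s allowed; no verdict was reported.

**What I did:**
- I raised the lid by its bar to about 1.42 rad. The stay locked and held it open by itself.
- I took the leftmost of the look-alike shafts and laid it between the cheeks.
- I slid the retainer up until the shaft was hard against the end stop. The push rose from about 9 to 40 N with no further travel.
- I then folded the stay by its pin, let the lid sink shut, and moved the gripper clear.

**Last checks:**
- **Lid and stay:** the bar and lid corner are back at their starting pixels, within about 1 px. The pin is folded.
- **Shaft:** it is visible through the lid. The last clear view before shutting showed it level, against the stop, with the retainer behind its head.
- **Other things on the bench:** the housing, jar, wrench and block are where they were, within the detectors' scatter of about 10 mm. The screwdriver was found only in the scene view, also unmoved. I did not locate the other two shafts again at the end.
- **Disagreements:** some scene-camera detections were wrong, for example the stay pin in the last check. The top view and the pictures contradicted these, and I relied on those instead.
- **Forces:** the highest wrist force reported was about 48 N, while raising the lid.

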